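Open the carousel loader and index the carousel

ROBOT

A 6-joint arm with a two-finger parallel gripper is mounted at the origin on the work surface. World frame = base frame: x ahead of the robot, y to its left, z up, the work surface at z = 0. Lengths are in mm, angles in rad, forces in N, time in s.
With the tool pointing down it reaches from about 400 to 825 mm from the base axis. Payload 7 kg.
Tool frame: the origin (TCP) lies at the very end of the fingers, on their centre line; the grasp point (between the pads) lies 19 mm behind it; z points along the fingers, y is the line along which they close (so a half turn about z gives the same grasp; the last joint's range is limited). The gripper opens to 88 mm and grips with 3 to 60 N. Pads are 19 mm wide; open, the fingers measure 130 mm over their backs; the gripper's body (78 mm by 193 mm) begins 47 mm behind the grasp point.
Start: joints at [-1.02, 0.359, 0.012, 0, -1.224, -0.288], TCP at [175.329, -651.809, 203.261] pointing down, gripper open.
Joint ranges: [-3.07, 3.07], [-1.43, 2.12], [-1.02, 1.25], [-3.03, 1.67], [-3.05, -0], [-3.03, 3.03]. Speed limits (rad/s): [2.39, 2.39, 3.01, 3.14, 3.14, 3.14].

INTERFACE

Orientations are given as a unit quaternion [x, y, z, w].
In Python, from plant import bot gives the robot as it stands. Calls block until the motion is done:
- bot.move_ptp(position, orientation): joint-space move of the TCP to a pose.
- bot.line_to(position, velocity=150, ori=None): straight line of the TCP; ori=None keeps the orientation; velocity is the mean speed in mm/s.
- bot.move_joints(angles): joint-space move.
- bot.move_gripper(opening, force=None): finger opening in mm; force is the grip in N (None keeps the last); returns when the fingers have stopped.
- bot.pause(seconds).
- bot.solve_ik(position, orientation): joint angles nearest the present ones, or None.
- bot.read_state(): the state.
- bot.camera(name): name is "side" or "top" or "wrist"; returns the picture (384x512x3 uint8, red, green, blue); there is no depth.
- bot.get_calibration(name): a dict with "fx", "fy", "cx", "cy" (pixels), "view" (4x4, takes a point from world to camera coordinates); the wrist camera has in their place "T_tool_cam" (4x4, takes a point from camera to tool coordinates, whose origin is the TCP and whose axes are the flange's). Camera axes: x right, y up, looking along -z (the intrinsics and any distortion apply to the point x, -y, -z); pixel columns grow to the right and rows downward; lengths in mm; the calibration is good to about 2 mm. A picture is of the moment at which its call begins: read the wrist's pose just before it. get_calibration takes no time and is no camera call.
A pose or a line that the arm cannot do raises bot.Unreachable and nothing moves.
- bot.close_job(): hands the job in; it is judged then, once.
The state is a dict: "t": time; "joint_pos": joint angles; "qvel": joint speeds; "tau": joint torques, N m; "tcp_pos": TCP position; "eef_rot": TCP orientation; "contact_force": force on the tool from outside, world axes, zero at the start; "moment": the same for the moment, N m; "width": finger opening in mm; "finger_force": force on a finger pad.
Only numpy, scipy, OpenCV 4.12 (cv2) and the standard library are available. Lean on these libraries where they do the work, as an engineer would, in place of code of your own. Each camera call takes 0.05 s, during which the arm holds its last target. There are 200 camera calls.

TASK

Pull the microscope loader's tray by its orange handle all the way out to its stop and let go. Then turn the white sample carousel in the tray, by pushing one of its blue posts, until the black notch in its rim squarely faces the red mark on the tray's front, with the tray still fully out. Leave the bottle, the blue slide box and the dial box alone.

Things in the scene. Friction and masses are not known exactly. Their poses are not given: they have to be found in the camera images.
- overhang (a point): Middle of the lower front edge of the white loader's overhang, 156 mm above the table. Axes: x from the loader's front to its back, z up. The overhang (controller, 210 mm wide, z 156 to 222) stands 40 mm out beyond the closed tray's face, so an upright gripper over the closed handle hits it: lean it back about 30 degrees towards the robot, fingers down and forward. Below z 60 mm: a power unit.
- tray (a joint): How far the tray is out, m: 0 closed, 0.165 at its stop. Slides along loader -x with about 4 N friction, stays where left. Tray 138 mm wide; side walls end level with the disc's top; its white front panel (12 mm thick, 170 wide) has its upper edge at z 102 mm.
- handle (a point): Grip point of the orange fin handle, 88 mm above the table, moves with the tray. The fin is an upright plate 14 mm thick (loader y), 36 high (z 70 to 106), sticking 62 mm straight out (-x) of the tray's face; this point is at mid-thickness and mid-height, 46 mm out from the face. Pinch it across its thickness. Axes as the loader's.
- spindle (a point): Centre of the carousel's top face, on its upright axis, 92 mm above the table, 78 mm behind the tray's front face, moving with the tray. Axes as the loader's.
- carousel (a joint): Angle of the carousel, rad, counter-clockwise from above; 0 or a full turn (6.283) has the notch exactly at the red mark. Turns both ways past a full turn, about 0.05 N m friction, stays where left. It is a white disc, 110 mm across, 12 thick, with four green glass wells.
- notch (a point): Centre of the outer edge of the black notch (16 mm wide, filled flush, seen as black) in the carousel's rim, at the level of the disc's top, 55 mm from the spindle.
- mark (a point): Point at the inner end of the red mark, a 5 mm wide red line on the middle of the tray's front panel and running in to the rim of the carousel: 55 mm from the spindle towards the tray's front (-x), at the level of the disc's top. The notch belongs here.
- post_left (a point): Centre of the top of a blue post on the carousel, 12 mm in diameter, rising 41 mm above the disc's top face, 43 mm from the spindle, 105 degrees clockwise (seen from above) from the notch. With the notch at the mark it stands on the loader's +y side.
- post_right (a point): Same for the other blue post, 105 degrees counter-clockwise (seen from above) from the notch. With the notch at the mark it stands on the loader's -y side.
- bottle: Bystander: loose amber bottle, 44 mm in diameter, 85 mm high, standing beside the loader's tray. Origin at the centre of its underside.
- slidebox: Bystander: loose blue slide box, 100 x 70 x 35 mm. Origin at the centre of its underside.
- dial: Bystander: loose white box 75 x 75 x 35 mm with a black dial 20 mm high on top. Origin at the centre of its underside.

How it is judged (in metres and radians):
On the way, in this order (a step that is already met when the one before it is completed fails the run):
1. the tray is pulled out to its stop (within 10 mm) (value of joint tray above 0.155 m), for 0.2 s.
2. the notch is turned to the red mark (within 7 mm) with the tray out (horizontal distance between notch and mark below 0.007 m and value of joint tray above 0.155 m), for 0.2 s.
At the end, for the whole second after the job is handed in: The tray is within 10 mm of its stop (joint over 0.155 m), the middle of the notch is within 7 mm of the red mark, and tray and carousel are at rest (all of step 2 and velocity of joint carousel between -0.1 and 0.1 rad/s and velocity of joint tray between -0.01 and 0.01 m/s); the robot touches nothing.
It fails at once if the bottle is moved over 20 mm or tipped (distance of bottle from where it was at the start of the episode above 0.02 m or angle between bottle's own z axis and vertical above 0.5 rad).
It fails at once if the slide box is moved over 20 mm (distance of slidebox from where it was at the start of the episode above 0.02 m).
It fails at once if the dial box is moved over 20 mm (distance of dial from where it was at the start of the episode above 0.02 m).
It also fails if it takes over 58 s, if anything falls off the work surface, if the arm or the gripper's body presses on something with over 40 N, if the wrist force passes 120 N, or if a joint passes its speed limit or range.

## Working session

There is one attempt and no reset: what is moved stays moved. The work goes in short steps, each a Python script; the robot and the scene stay as the last script left them, time stands still between calls to the robot, and variables do not carry over. Pictures are saved under pics/ and viewed, at most 10 in all, crops included, and the job is handed in when it is done.

```bash
mkdir -p pics; ls
python3 - <<'E'
from plant import bot
import cv2,numpy as np
np.set_printoptions(precision=4,suppress=True)
for n in ("side","top"):
    im=bot.camera(n); cv2.imwrite(f"pics/{n}0.png",im[:,:,::-1])
    print(n,bot.get_calibration(n))
print(bot.get_calibration("wrist")); s=bot.read_state(); print(s)
E
```

```text
pics
side {'fx': 421.30640697254853, 'fy': 421.30640697254853, 'cx': 258.31504807080734, 'cy': 190.60781185075015, 'view': array([[  -0.894 ,   -0.4479,   -0.0119,  567.1035],
       [   0.2222,   -0.4662,    0.8563, -235.1673],
       [  -0.3891,    0.7629,    0.5163, -757.6726],
       [   0.    ,    0.    ,    0.    ,    1.    ]])}
top {'fx': 388.91672763388135, 'fy': 388.91672763388135, 'cx': 253.74527237386548, 'cy': 188.5474537402243, 'view': array([[  -0.0204,   -0.9998,   -0.0027,  -18.0886],
       [   0.978 ,   -0.0205,    0.2077, -645.472 ],
       [  -0.2077,    0.0016,    0.9782, -871.1123],
       [   0.    ,    0.    ,    0.    ,    1.    ]])}
{'fx': 277.85699251689954, 'fy': 277.85699251689954, 'cx': 258.8155644420921, 'cy': 191.60098738767343, 'T_tool_cam': array([[   0.001 ,    0.9534,    0.3018,   81.0063],
       [   1.    ,   -0.001 ,   -0.0002,   -0.2404],
       [   0.0001,    0.3018,   -0.9534, -181.931 ],
       [   0.    ,    0.    ,    0.    ,    1.    ]])}
{'t': 0.1, 'joint_pos': array([-1.0199,  0.3593,  0.0111, -0.0003, -1.2241, -0.2881]), 'qvel': array([-0.0001, -0.0018,  0.0019,  0.0006, -0.001 ,  0.0011]), 'tau': array([  0.0006, -58.4166,  29.3748,   7.0153,   0.0102,  -0.0001]), 'tcp_pos': array([ 175.1771, -651.3542,  202.3871]), 'eef_rot': array([-0.131 ,  0.9914,  0.0008, -0.0002]), 'contact_force': array([ 1.0117,  0.1816, -0.475 ]), 'moment': array([-0.013 , -0.0295,  0.0155]), 'finger_force': 0.0, 'width': 87.60295352704718}
```

View pics/top0.png

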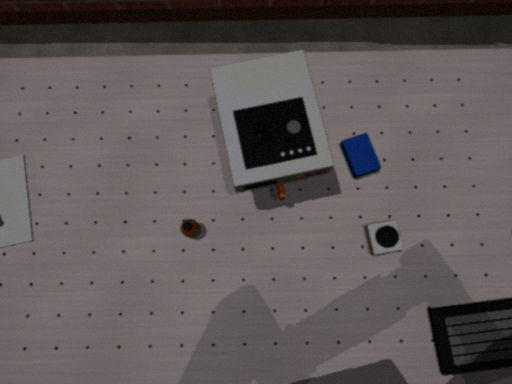

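View pics/side0.png

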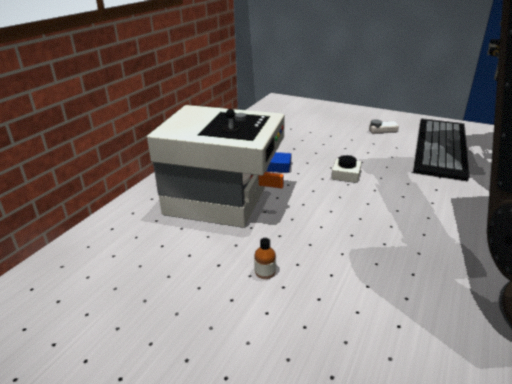

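The top view shows the loader's front edge running from about (237,188) to (332,167), with the orange handle at (281,190), the bottle at (190,228), the slide box at (361,156) and the dial at (385,238). The side view shows the handle at (271,180).

```bash
cat > h.py <<'E'
import cv2,numpy as np
from scipy.spatial.transform import Rotation as R
from plant import bot
np.set_printoptions(precision=3,suppress=True)
def ray(name,uv,pose=None):
    c=bot.get_calibration(name)
    d=np.array([(uv[0]-c['cx'])/c['fx'],-(uv[1]-c['cy'])/c['fy'],-1.])
    if name=='wrist':
        T=np.eye(4);T[:3,:3]=R.from_quat(pose['eef_rot']).as_matrix();T[:3,3]=pose['tcp_pos'];T=T@c['T_tool_cam']
    else: T=np.linalg.inv(c['view'])
    return T[:3,3],T[:3,:3]@d
def onz(name,uv,z,pose=None):
    o,d=ray(name,uv,pose); return o+d*(z-o[2])/d[2]
def proj(name,p,pose=None):
    c=bot.get_calibration(name)
    if name=='wrist':
        T=np.eye(4);T[:3,:3]=R.from_quat(pose['eef_rot']).as_matrix();T[:3,3]=pose['tcp_pos'];V=np.linalg.inv(T@c['T_tool_cam'])
    else: V=c['view']
    q=V[:3,:3]@p+V[:3,3]; return np.array([c['cx']+c['fx']*q[0]/-q[2],c['cy']+c['fy']*q[1]/q[2]])
def tri(a,b):
    (o1,d1),(o2,d2)=a,b
    s=np.linalg.lstsq(np.c_[d1,-d2],o2-o1,rcond=None)[0]
    p,q=o1+d1*s[0],o2+d2*s[1]; return (p+q)/2,np.linalg.norm(p-q)
def mask(im,lo,hi): return cv2.inRange(cv2.cvtColor(im,cv2.COLOR_RGB2HSV),np.array(lo),np.array(hi))
def blobs(m,amin=15):
    n,l,s,c=cv2.connectedComponentsWithStats(m)
    return [(s[i,4],c[i],s[i,:4],l==i) for i in range(1,n) if s[i,4]>=amin]
E
python3 - <<'E'
from h import *
for n in("top","side"):
    im=cv2.imread(f"pics/{n}0.png")[:,:,::-1].copy()
    for a,c,b,l in blobs(mask(im,(3,170,90),(16,255,255))): print(n,a,c,b)
    print(n,'cam',ray(n,(256,192))[0])
im=cv2.imread("pics/top0.png")[:,:,::-1].copy()
# panel black & white loader top outline
hsv=cv2.cvtColor(im,cv2.COLOR_RGB2HSV)
m=cv2.inRange(im,(0,0,0),(60,60,60))
for a,c,b,l in blobs(m,2000):
    r=cv2.minAreaRect(np.argwhere(l)[:,::-1].astype(np.float32)); print(a,c,r)
    print([onz('top',p,222) for p in cv2.boxPoints(r)]) if a<9000 else 0
for p in[(237,188),(332,167),(302,51),(211,66)]: print(p,onz('top',p,222))
cv2.imwrite("pics/c0.png",cv2.resize(im[40:250,170:400][:,:,::-1],None,fx=2.8,fy=2.8,interpolation=cv2.INTER_CUBIC))
for n,p,z in[('bottle',(190,228),85),('dial',(385,238),45),('box',(361,156),35)]: print(n,onz('top',p,z))
E
```

```text
top 17 [281.941 194.765] [280 193   5   4]
top cam [449.911 -29.968 986.144]
side 78 [276.051 177.179] [264 173  19  15]
side 188 [264.404 254.574] [256 248  18  14]
side cam [264.401 722.4   599.34 ]
22304 [256.701  21.295] ((255.5, 23.0), (46.0, 511.0), 90.0)
4117 [273.491 132.695] ((274.65606689453125, 132.3951416015625), (59.99516677856445, 72.63675689697266), 77.90524291992188)
[array([780.123,   9.222, 222.   ]), array([ 811.258, -141.33 ,  222.   ]), array([ 681.517, -160.94 ,  222.   ]), array([652.416, -15.121, 222.   ])]
6163 [473.84  340.937] ((469.0, 340.5), (85.0, 84.0), 90.0)
[array([ 393.539, -354.788,  222.   ]), array([ 390.33 , -513.502,  222.   ]), array([ 242.133, -490.086,  222.   ]), array([ 245.127, -338.012,  222.   ])]
(237, 188) [614.032   2.432 222.   ]
(332, 167) [ 653.606 -191.03   222.   ]
(302, 51) [ 915.207 -142.146  222.   ]
(211, 66) [883.854  55.34  222.   ]
bottle [550.855 118.349  85.   ]
dial [ 521.526 -344.801   45.   ]
box [ 730.806 -305.945   35.   ]
```

View pics/c0.png

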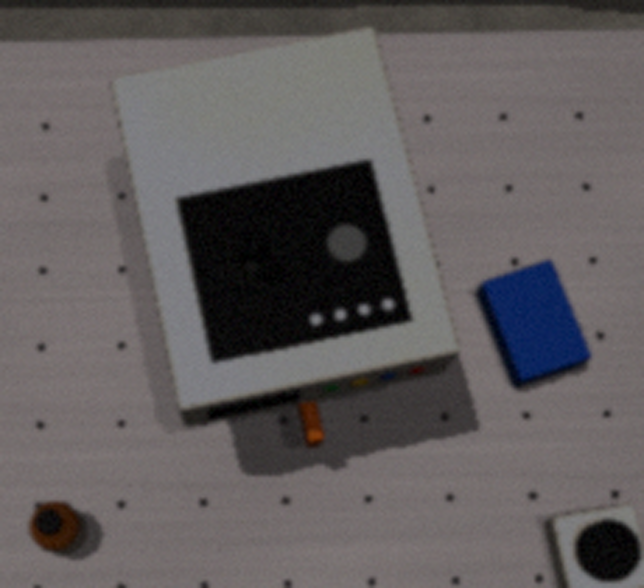

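The crop shows the loader yawed about 11° and the fin at crop (305–320, 402–443). Its tip's top edge is near full-image (281.5,193). Next I'll check reachability and take a close view from a leaned pre-grasp pose.

```bash
cat >> h.py <<'E'
def frame(yaw): 
    c,s=np.cos(yaw),np.sin(yaw); return np.array([c,s,0]),np.array([-s,c,0])
def ori(yaw,lean):
    x,y=frame(yaw); z=np.sin(lean)*x-np.cos(lean)*np.array([0,0,1.]); 
    return R.from_matrix(np.c_[np.cross(y,z),y,z]).as_quat(),z
def pose(g,yaw,lean,back=0):
    q,z=ori(yaw,lean); return g+z*(19-back),q
E
python3 - <<'E'
from h import *
yaw=np.radians(11.1); X,Y=frame(yaw)
tip=onz('top',(281.5,193),106); g=tip+16*X; g[2]=88
print('tip',tip,'g',g)
for n,b in(('bottle',[550.9,118.3]),('dial',[521.5,-344.8])):
    d=np.array(b)-g[:2]; print(n,d@X[:2],d@Y[:2])
mid=(np.array([614,2.4])+[653.6,-191])/2; d=mid-g[:2]; print('overhang mid rel g',d@X[:2],d@Y[:2])
for l in(25,30,35,40):
    print(l,[bot.solve_ik(*pose(g-6*X-k*X,yaw,np.radians(l))) is not None for k in(0,40,80,120,165)],
     bot.solve_ik(*pose(g,yaw,np.radians(l),100)) is not None)
print(bot.solve_ik(*pose(g-171*X,yaw,np.radians(30))))
E
```

```text
tip [624.994 -95.187 106.   ] g [640.695 -92.106  88.   ]
bottle -47.60682618160569 223.75776837506893
dial -165.6137532011254 -225.01871850387815
overhang mid rel g -7.187834420056512 -0.825123014680108
25 [True, True, True, True, True] True
30 [True, True, True, True, True] True
35 [True, True, True, True, True] True
40 [True, True, True, True, True] True
[ 0.083  0.004 -0.844 -0.269 -0.21  -1.211]
```

Run:
```python
from h import *
yaw=np.radians(11.1); X,Y=frame(yaw)
g=np.array([640.7,-92.1,88])
p,q=pose(g-60*X,yaw,np.radians(35),110); print(p)
bot.move_ptp(p,q); bot.pause(.3)
s=bot.read_state(); im=bot.camera('wrist'); print(s['t'],s['tcp_pos'],s['eef_rot'])
cv2.imwrite('pics/w1.png',im[:,:,::-1])
print('proj g',proj('wrist',g,s))
for a,c,b,l in blobs(mask(im,(3,150,80),(18,255,255)),60):
    r=cv2.minAreaRect(np.argwhere(l)[:,::-1].astype(np.float32)); print(a,c,cv2.boxPoints(r).tolist())
im=bot.camera('top');
for a,c,b,l in blobs(mask(im,(3,150,60),(18,255,255)),10): print('top',a,c,b)
```

```text
[ 530.603 -113.7    162.543]
2.65 [ 530.598 -114.012  162.432] [-0.092  0.949  0.029  0.299]
proj g [259.049 218.051]
680 [461.746 171.991] [[437.39019775390625, 168.48779296875], [475.48291015625, 154.45364379882812], [483.3878173828125, 175.90972900390625], [445.29510498046875, 189.94387817382812]]
550 [258.691 220.365] [[253.0, 196.0], [264.0, 196.0], [264.0, 246.0], [253.0, 246.0]]
top 81 [281.173 190.815] [278 184   8  14]
top 15 [191.733 221.667] [187 220   9   7]
top 47 [187.787 231.936] [182 227  14   9]
top 13 [280.    276.077] [277 275   7   4]
```

View pics/w1.png

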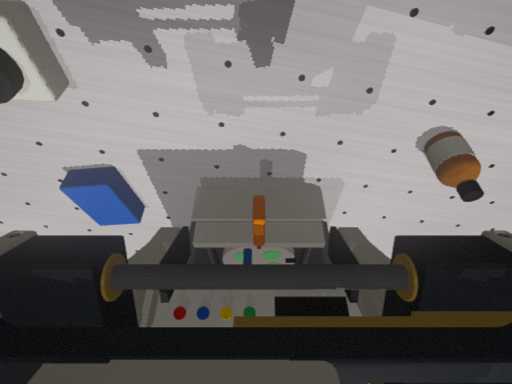

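The wrist view shows the fin vertical in the image (columns 253–264, rows 196–246), centred between the fingers. The carousel with its green wells and one blue post is just behind it. An intensity profile should give the fin's top-front edge.

Run:
```python
from h import *
im=cv2.imread('pics/w1.png')[:,:,::-1]
for r in range(190,252,2): print(r,im[r,258],end=' ')
s=bot.read_state(); X,Y=frame(np.radians(11.1)); g=np.array([640.7,-92.1,88])
print()
for name,dx,z in(('tiptop',-16,106),('tipbot',-16,70),('root top',46,106),('root bot',46,70)):
    p=g+dx*X;p[2]=z; print(name,proj('wrist',p,s),'top',proj('top',p))
print('cam',ray('wrist',(256,192),s)[0])
```

```text
190 [98 95 90] 192 [98 95 90] 194 [96 93 86] 196 [103  64  39] 198 [100  58  29] 200 [100  56  29] 202 [102  55  28] 204 [104  60  33] 206 [102  57  30] 208 [104  58  31] 210 [102  57  26] 212 [105  58  31] 214 [103  58  31] 216 [104  59  27] 218 [106  58  25] 220 [179 101  20] 222 [198 115  13] 224 [151  82  21] 226 [138  74  24] 228 [139  74  22] 230 [139  74  24] 232 [138  74  20] 234 [137  72  20] 236 [111  60  18] 238 [111  59  24] 240 [111  59  21] 242 [111  60  23] 244 [109  56  18] 246 [99 34 25] 248 [98 42 39] 250 [118 111 106] 
tiptop [258.915 224.121] top [281.497 192.998]
tipbot [258.911 197.889] top [280.49  195.948]
root top [258.867 248.959] top [275.482 167.613]
root bot [258.867 224.698] top [274.713 171.47 ]
cam [ 363.582 -146.755  264.629]
```

Run:
```python
from h import *
s=bot.read_state(); yaw=np.radians(11.1); X,Y=frame(yaw)
t=onz('wrist',(258.7,219.5),106,s); b=onz('wrist',(258.7,195.3),70,s); r=onz('wrist',(258.7,246.5),106,s)
print(t,b,r,'len',(r-t)@X)
tip=(t+b)/2; g=tip+16*X; g[2]=88; print('g',g)
np.save('g.npy',g)
gp=g-4*X; L=np.radians(40)
p,q=pose(gp,yaw,L,100); bot.move_ptp(p,q)
p,q=pose(gp,yaw,L,0); bot.line_to(p,velocity=100)
s=bot.read_state(); print(s['t'],s['tcp_pos'],p,s['contact_force'])
bot.move_gripper(0,force=30); s=bot.read_state(); print(s['width'],s['finger_force'],s['contact_force'])
```

```text
[615.53  -97.285 106.   ] [620.    -96.419  70.   ] [679.005 -84.807 106.   ] len 64.69003171861459
g [633.466 -93.771  88.   ]
4.2167 [641.327 -92.215  73.938] [641.525 -92.19   73.445] [0.301 0.299 0.47 ]
13.678588907758085 29.999931156635284 [ 0.412 -2.444 -0.586]
```

Fin gripped at a width of 13.7 mm. Now pulling in steps while watching the force.

Run:
```python
from h import *
yaw=np.radians(11.1); X,Y=frame(yaw); s=bot.read_state(); p0=s['tcp_pos'].copy()
for k in(60,120,150,157,161,164,167,170,173):
    bot.line_to(p0-k*X,velocity=80 if k<155 else 30); s=bot.read_state(); f=s['contact_force']
    print(k,s['t'],(p0-s['tcp_pos'])@X,'f',f@X,f@Y,f[2],s['width'])
    if abs(f@X)>18: break
```

```text
60 6.2667 60.26188463901979 f -3.9754771351349816 0.5191727769137404 3.330688011723099 13.49083190760721
120 7.1667 120.22900291061318 f -4.039939575523425 3.427311538023182 3.028748610890106 13.348833363527472
150 7.6917 150.42317157531747 f -3.157386645280036 4.814104022784793 4.607243028829076 13.413320416903954
157 8.075 157.01278933092632 f -2.0765804830693675 5.806949193973781 3.3204908424670707 13.81144892402422
161 8.3583 161.00038399949148 f -0.2969943181508249 5.065169942751048 1.638110226995016 13.636330671507558
164 8.6083 163.98650841989138 f -0.4945622372754752 4.573799884549192 1.4592542295887259 13.57978321427807
167 8.8583 165.58138671641458 f 11.939323584329482 6.287424645562429 -8.7335501171077 13.80858910322396
170 9.1083 166.91256843733683 f 23.61303220791917 6.50794522026646 -18.11139658955117 13.736584466364665
```

Run:
```python
from h import *
yaw=np.radians(11.1); X,Y=frame(yaw); g=np.load('g.npy')
s=bot.read_state(); p=s['tcp_pos'].copy(); bot.line_to(p+3*X,velocity=40)
bot.move_gripper(40); q,z=ori(yaw,np.radians(40))
bot.line_to(bot.read_state()['tcp_pos']-110*z,velocity=150)
sp=g-41*X; sp[2]=92; print('spindle guess',sp)
# view pose: lean 20, above and in front
p,q=pose(sp-90*X+np.array([0,0,120]),yaw,np.radians(15)); 
print(p); bot.move_ptp(p,q); bot.pause(.3)
s=bot.read_state(); im=bot.camera('wrist'); cv2.imwrite('pics/w2.png',im[:,:,::-1]); print(s['t'],proj('wrist',sp,s),proj('wrist',sp-55*X,s))
im=bot.camera('top'); cv2.imwrite('pics/t2.png',cv2.resize(im[120:280,190:390],None,fx=3,fy=3)[:,:,::-1])
```

```text
spindle guess [ 593.233 -101.665   92.   ]
[ 509.742 -118.045  193.647]
11.9 [259.175 225.196] [259.209 185.59 ]
```

View pics/w2.png

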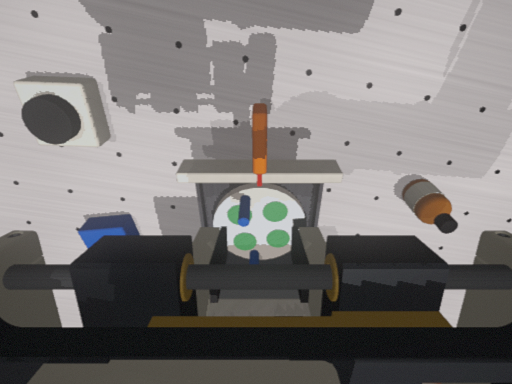

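The wrist view shows the tray out, the spindle predicted at (259,225) matching the disc's centre, and the red mark at (259,180). One post is at about (245,210), another near (254,258). I'll zoom in to find the notch.

Run:
```python
from h import *
im=cv2.imread('pics/w2.png'); s=bot.read_state()
a=cv2.resize(im[160:290,180:340],None,fx=4.5,fy=4.5,interpolation=cv2.INTER_CUBIC); cv2.imwrite('pics/w2z.png',np.clip(a*1.3,0,255).astype(np.uint8))
rgb=im[:,:,::-1].copy()
for a,c,b,l in blobs(mask(rgb,(105,120,30),(130,255,255)),15):
    if 170<c[1]<290 and 180<c[0]<340: print('blue',a,c,b)
for a,c,b,l in blobs(mask(rgb,(0,160,80),(2,255,255))|mask(rgb,(174,160,80),(180,255,255)),5): print('red',a,c,b)
```

```text
blue 75 [243.173 221.4  ] [238 218  11   8]
blue 89 [253.742 257.64 ] [250 251   8  13]
red 33 [259. 180.] [258 175   3  11]
```

View pics/w2z.png

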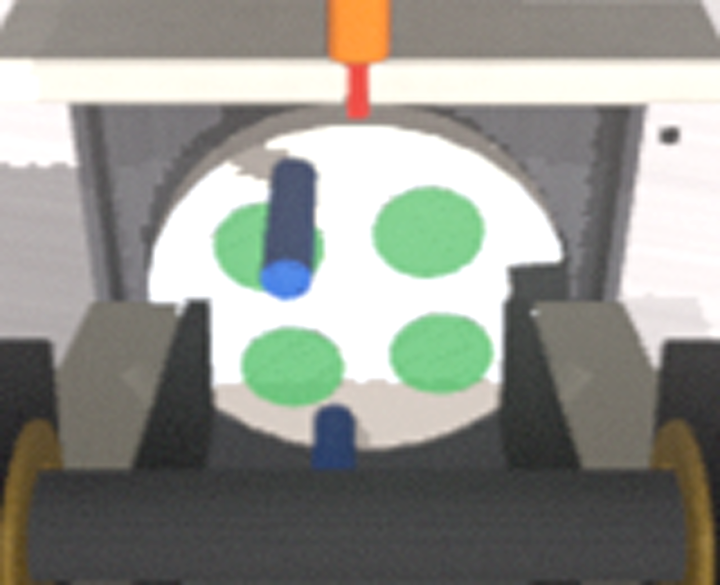

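The zoom shows the notch at the disc's right edge, about full-image (300,221) and partly behind a finger, so on the +y side. post_right is in front with its top at (243.2,221.4), and post_left is at the back. The carousel needs about +90° counter-clockwise. I'll pinch post_right lightly with the gripper leaning back and carry it round the arc.

Run:
```python
from h import *
yaw=np.radians(11.1); X,Y=frame(yaw); g=np.load('g.npy'); s=bot.read_state()
sp=g-41*X; sp[2]=92
rm=onz('wrist',(259,185.3),92,s)-sp; print('mark rel',rm@X,rm@Y)
rgb=cv2.imread('pics/w2.png')[:,:,::-1].copy()
m=mask(rgb,(35,80,60),(85,255,255))
for a,c,b,l in blobs(m,80):
    if 190<c[1]<260 and 200<c[0]<320: d=onz('wrist',c,92,s)-sp; print('well',a,d@X,d@Y,np.hypot(d@X,d@Y))
for n,uv,z in(('postR',(243.2,221.4),133),('postR base',(245,196.5),92),('postLbase',(254,251.5),92),('notch',(303,220.5),92)):
    d=onz('wrist',uv,z,s)-sp; x,y=d@X,d@Y; print(n,x,y,np.hypot(x,y),np.degrees(np.arctan2(y,x))%360)
for th in np.radians([195,225,255,285]):
    p=sp+43*(np.cos(th)*X+np.sin(th)*Y); p[2]=123
    print(bot.solve_ik(*pose(p,yaw,np.radians(30))))
```

```text
mark rel -54.79266214448991 -0.19132683793560482
well 345 -19.932901514221683 17.99232965412077 26.852271582832888
well 154 -16.07264671191036 -29.33506067409893 33.4496002529021
well 290 21.318592229399492 22.687806348731502 31.132281181451415
well 287 26.224189780530242 -17.998310657247565 31.80640369736978
postR -37.98116073078333 -15.821386202634171 41.14468169557884 202.61459800146596
postR base -40.26241486003044 -15.699172193498248 43.2148823661746 201.30186846310525
postLbase 43.69419971973278 -6.492264226101134 44.17389029652481 351.5485896318932
notch -6.443213467008626 51.48824550234224 51.88982968454326 97.13288619454849
[ 0.087  0.067 -0.693 -0.185 -0.295 -1.3  ]
[ 0.031  0.101 -0.625 -0.248 -0.336 -1.195]
[ 0.009  0.138 -0.573 -0.267 -0.356 -1.16 ]
[ 0.021  0.167 -0.542 -0.25  -0.355 -1.185]
```

Run:
```python
from h import *
yaw=np.radians(11.1); X,Y=frame(yaw); g=np.load('g.npy'); L=np.radians(30)
sp=g-41*X; sp[2]=123
P=lambda th,b=0: pose(sp+43*(np.cos(np.radians(th))*X+np.sin(np.radians(th))*Y),yaw,L,b)
bot.move_ptp(*P(202,70)); bot.line_to(P(202)[0],velocity=100)
s=bot.read_state(); print(s['t'],s['contact_force'])
bot.move_gripper(0,force=5); s=bot.read_state(); print('w',s['width'],s['finger_force'],s['contact_force'])
if s['width']>9:
  for th in range(207,286,6):
    bot.line_to(P(th)[0],velocity=40); s=bot.read_state(); f=s['contact_force']; print(th,round(s['t'],1),s['width'],f@X,f@Y)
    if s['width']<9: break
  im=bot.camera('wrist'); cv2.imwrite('pics/w3.png',im[:,:,::-1])
```

```text
13.2917 [-0.241 -0.277  0.41 ]
w 11.206654678001863 5.000122636556625 [-1.251 -0.402  2.073]
207 14.1 11.53884028529255 -1.3125024724347436 0.3126570784733827
213 14.4 11.658818487286549 0.03597926765793051 0.004758801524955307
219 14.7 11.68506488358381 0.0007648059040635574 0.5530798727346161
225 14.9 11.210857478987766 1.7264313174634571 0.8052090192508102
231 15.2 11.611171816901358 0.506214222072614 0.591958073222345
237 15.5 11.438772650208861 0.541306111831943 0.8185235592311821
243 15.7 11.773044695042579 3.019480972478526 0.6977293963558981
249 16.0 11.354413112915703 0.7248327941295889 0.7076138352197155
255 16.3 11.380017540221589 0.9786610674075878 0.5904214360679931
261 16.5 11.100512505814894 0.32710844403380507 1.0132507815214755
267 16.8 11.587964970066485 -0.20339454017606348 -0.11110053494374707
273 17.1 11.508171440376625 1.0098614648730855 -3.814321636027769
279 17.3 11.152258617506632 1.0058025545311848 -5.689131271275191
285 17.6 11.295188154167166 3.186178374656392 -7.993865118922538
```

View pics/w3.png

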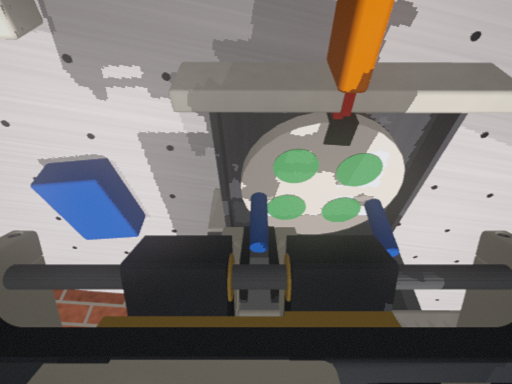

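The pinch held. The notch at about (341,128) is now at the inner end of the red mark at (343,115). I'll measure the residual while still gripping.

```bash
cat > meas.py <<'E'
from h import *
def meas(im,s,path):
    yaw=np.radians(11.1); X,Y=frame(yaw); g=np.load('g.npy'); sp=g-41*X; sp[2]=92
    f=lambda uv:np.array([(onz('wrist',uv,92,s)-sp)@X,(onz('wrist',uv,92,s)-sp)@Y])
    # rectify disc plane (1 px = 0.25 mm), image right = +y, down = +x
    src=np.float32([proj('wrist',sp+a*X+b*Y,s) for a,b in((-80,-40),(-80,40),(0,40),(0,-40))])
    H=cv2.getPerspectiveTransform(src,np.float32([(0,0),(320,0),(320,320),(0,320)]))
    w=cv2.warpPerspective(im,H,(320,320),flags=cv2.INTER_CUBIC); cv2.imwrite(path,cv2.resize(w,None,fx=2,fy=2)[:,:,::-1])
    red=mask(w,(0,150,60),(4,255,255))|mask(w,(172,150,60),(180,255,255))
    blk=cv2.inRange(w,(0,0,0),(50,50,50)); blk=cv2.morphologyEx(blk,cv2.MORPH_OPEN,np.ones((9,9)))
    mm=lambda c:((c[1])/4-80,c[0]/4-40)
    for n,m in(('red',red),('blk',blk)):
        for a,c,b,l in blobs(m,100): 
            r=cv2.minAreaRect(np.argwhere(l)[:,::-1].astype(np.float32)); print(n,a,'x,y',np.round(mm(c),1),'box',b/4,'rect',np.round(r[1],0)/4,r[2])
E
python3 - <<'E'
from meas import *
s=bot.read_state(); meas(cv2.imread('pics/w3.png')[:,:,::-1].copy(),s,'pics/r3.png')
E
```

```text
red 1272 x,y [-62.   3.] box [37.5  10.25  9.25 15.  ] rect [14.75  9.  ] 90.0
```

View pics/r3.png

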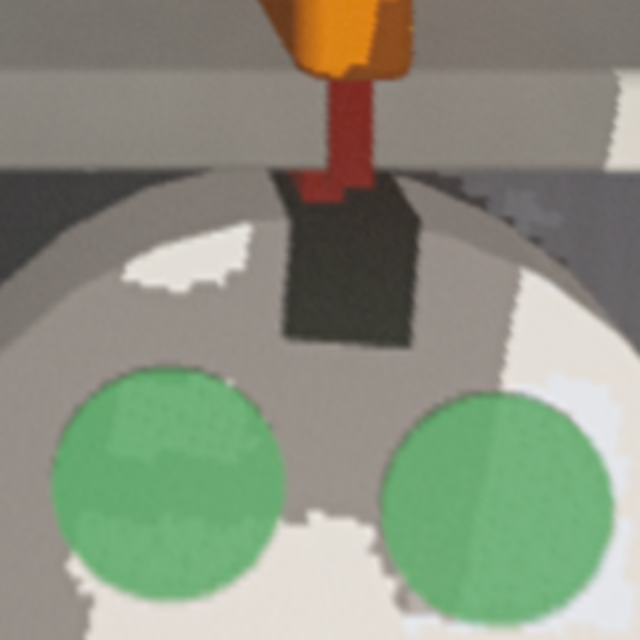

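The rectified view (8 px/mm) shows the notch's outer edge centred near px 355 (y ≈ +4), while the mark ends near px 320 (y ≈ 0) at disc level. The notch also points about 3° short. I'll turn it about 3.5° more, release and check from a centred view.

Run:
```python
from meas import *
yaw=np.radians(11.1); X,Y=frame(yaw); g=np.load('g.npy'); L=np.radians(30)
p=bot.read_state()['tcp_pos']; bot.line_to(p+2.8*X+1.5*Y,velocity=20)
s=bot.read_state(); f=s['contact_force']; print(f@X,f@Y,s['width'])
bot.move_gripper(40); q,z=ori(yaw,L); bot.line_to(s['tcp_pos']-80*z,velocity=120)
sp=g-41*X; sp[2]=92
bot.move_ptp(*pose(sp-110*X+np.array([0,0,90]),yaw,np.radians(15))); bot.pause(.3)
s=bot.read_state(); im=bot.camera('wrist'); cv2.imwrite('pics/w4.png',im[:,:,::-1]); print(s['t'])
meas(im,s,'pics/r4.png')
```

```text
2.5424477164722 -8.427551274368 11.70006350395437
20.2333
red 791 x,y [-60.   -0.1] box [37.25 13.5   5.25 12.5 ] rect [12.25  5.  ] 90.0
blk 1867 x,y [-18.7 -38.5] box [ 0.   41.5   3.75 38.5 ] rect [38.25  3.5 ] 90.0
blk 1220 x,y [-11.8  38.1] box [76.   57.75  4.   22.25] rect [22.    3.75] 90.0
```

View pics/r4.png

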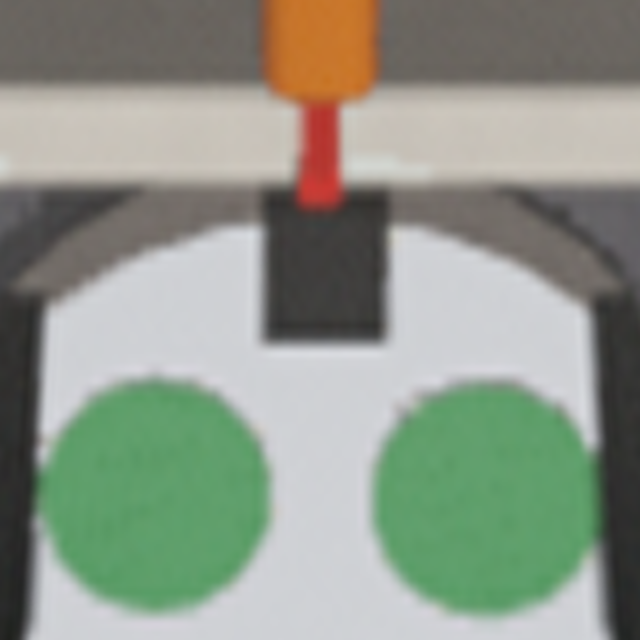

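The centred view shows the notch at px 325 and the mark at px 320, so it is within 1 mm. The mark's inner end is at x ≈ −54, so the tray hasn't moved. Handing in.

```bash
python3 -c "
from plant import bot
print(bot.close_job())"
```

```text
the job is handed in; nothing more can be done
None
```

The job is handed in at about 20 s of the 58 s allowed: the tray is out at its stop, the last close view showed the notch about 0.6 mm from the red mark, and the arm stands clear, with the bottle, slide box and dial box not approached.

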